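Dock a reagent bottle low and upright

TASK

Slide the tall reagent bottle along the bench into the bay of the feed unit, pushing it low down so that it stays upright and never lifting it. Feel for the end of its travel and press it firmly home on the coupling, with about 18 N at the bottle, without ramming it (over 20 N on the unit cracks the spigot); then swing the gate shut behind it and leave the other things on the bench alone.

Things in the scene. Friction and masses are not known exactly. Their poses are not given: they have to be found in the camera images.
- bottle: Tall oblong off-white plastic bottle, white cap, 0.6 to 0.95 kg, upright. 60 deep (its x) x 84 wide (y), straight to z = 200, shoulder and 38 mm cap to 250. Origin: centre of underside. Flat back face to push: x = -30; front +30. Tips over if pushed more than about 40 mm above the bench. Starts 260-340 mm short of home, up to 20 mm off the bay's axis, up to 0.18 rad askew to it.
- spigot_tip (a point): Tip of the bottle's round outlet spigot (18 mm across, rounded end), which sticks out of the front face along the bottle's +x to x = 52 mm, 35 mm above the bench. It pushes the rubber valve in the socket back by 4 to 8 mm (drag about 2.5 N, no spring-back) to a hard end.
- dock: Cream bench-top feed unit, fixed, place varies. Origin: on the bench about where a docked bottle's centre stands; +x is the way in, y across the bay, z up. Bay open above, no floor of its own. Guide rails 28 mm high, inner faces y = +-44, from x = -34 to 36; flared lead-ins, as high, from there out to y = +-63 at x = -76. Coupling block at x = 36, 92 high; housing from x = 75, 330 wide, 266 high.
- socket (a point): Mouth of the coupling's 28 x 32 mm socket, x = 36, z = 35 mm of the dock. How far its insert is screwed in differs from unit to unit and is not measured: the bottle's centre comes home anywhere from x = -10 to +10 mm, found only by feel. The seal seats when the unit takes 5 N or more for 0.3 s at the hard end; bench friction (3 to 10 N at the hand) adds to that. Over 20 N cracks it.
- gate (a joint): Retaining gate, rad: flat aluminium bar 9 thick, 130 long, z = 34 to 52 mm, on an upright hinge. 0 = shut (stop), across the mouth behind the docked bottle, middle line at dock x = -49; grows as its free end swings out of the way: at 1.57 it points straight out along dock -x, outer stop 2.1. Starts at 1.65 to 1.95, clear of the bottle's way. Stays where left (0.05 N m friction).
- gate_hinge (a point): Point on the gate's upright hinge axis at the gate's mid height (43 mm): dock x = -49, y = +66 mm. The hinge post is 12 mm thick, 58 mm high.
- gate_tip (a point): Free end of the gate, on its middle line at mid height, 130 mm from the hinge axis.
- tub: Clear plastic tub of yellow specimen cassettes, 125 x 150 x 75 mm, a bystander. Origin: centre of its underside.
- freeze_can: Dark freeze-spray can, 54 mm across, 200 mm high, a bystander. Origin: centre of its underside.
- slide_box: Flat grey slide storage box, 83 x 100 x 34 mm, a bystander. Origin: centre of its underside.
Not all that is in view belongs to the job. Of the things like the bottle, leave any that is yellow; of the rest the smaller one is meant.

How it is judged (in metres and radians):
On the way, in this order (a step that is already met when the one before it is completed fails the run):
1. the bottle has been slid in between the guide rails, upright (x of bottle in the frame of dock above -0.03 m and y of bottle in the frame of dock between -0.006 and 0.006 m and angle between bottle's own z axis and vertical below 0.06 rad), for 0.1 s.
2. it is pressed home on the coupling, the unit taking at least 5 N for 0.3 s (x of bottle in the frame of dock above -0.0125 m and contact force between bottle and dock above 5 N and linear speed of bottle below 0.01 m/s), for 0.3 s.
3. the gate is swung shut behind the bottle (value of joint gate below 0.1 rad), for 0.2 s.
At the end, for the whole second after the job is handed in: The bottle stands upright (within 0.04 rad) and at rest in the bay, between the rails, pressed home on the coupling (its centre within the 10 mm either side of the dock's origin that the insert allows, and some 3 mm more), and the gate is shut behind it (within 0.1 rad) (x of bottle in the frame of dock between -0.0125 and 0.014 m and y of bottle in the frame of dock between -0.006 and 0.006 m and angle between bottle's own z axis and vertical below 0.04 rad and linear speed of bottle below 0.01 m/s and value of joint gate below 0.1 rad); the robot touches nothing.
It fails at once if the bottle tips by more than 0.2 rad (angle between bottle's own z axis and vertical above 0.2 rad).
It fails at once if the bottle is lifted more than 12 mm off the bench (height (world z) of bottle above 0.012 m).
It fails at once if the bottle is rammed: more than 20 N between bottle and feed unit (contact force between bottle and dock above 20 N).
It fails at once if a bystander is shifted by more than 20 mm or tipped (distance of any of tub, freeze_can, slide_box from where it was at the start of the episode above 0.02 m or angle between freeze_can's own z axis and vertical above 0.2 rad).
It also fails if it takes over 72 s, if anything falls off the work surface, if the arm or the gripper's body presses on something with over 40 N, if the wrist force passes 120 N, or if a joint passes its speed limit or range.

ROBOT

A 6-joint arm with a two-finger parallel gripper is mounted at the origin on the work surface. World frame = base frame: x ahead of the robot, y to its left, z up, the work surface at z = 0. Lengths are in mm, angles in rad, forces in N, time in s.
With the tool pointing down it reaches from about 350 to 975 mm from the base axis. Payload 7.1 kg.
Tool frame: the origin (TCP) lies on the front face of the gripper's body, between the roots of the fingers; the fingertips stand 80 mm ahead of it and the grasp point (between the pads) lies 61 mm ahead of it (env.tips_ahead is the distance from the TCP to the fingertips, in mm); z points along the fingers, y is the line along which they close (so a half turn about z gives the same grasp; the last joint's range is limited). The gripper opens to 88 mm and grips with 3 to 60 N. Pads are 20 mm wide; open, the fingers measure 115 mm over their backs; the gripper's body (75 mm by 178 mm) begins 61 mm behind the grasp point.
Start: joints at [-1.265, 0.423, 1.63, -0, 1.089, -0.019], TCP at [199.467, -592.299, 302.675] pointing down, gripper open.
Joint ranges: [-3, 3], [-0.9, 2.11], [0.09, 2.58], [-1.31, 4.45], [0.11, 2.69], [-2.54, 2.54]. Speed limits (rad/s): [2.39, 2.39, 3.01, 3.14, 3.14, 3.14].

INTERFACE

Orientations are given as a unit quaternion [x, y, z, w].
In Python, from station import env, set_gripper, viewer, workorder gives the robot as it stands. Calls block until the motion is done:
- env.reach(position, orientation): joint-space move of the TCP to a pose.
- env.move_l(position, rot=None, rate=150, f_stop=None): straight line of the TCP; rot=None keeps the orientation; rate is the mean speed in mm/s. With f_stop (N) it stops when the force on the tool has changed by that much, and returns True; else False.
- env.move_joints(angles): joint-space move.
- set_gripper(opening): finger opening in mm; the grip force is fixed at half the most; returns when the fingers have stopped.
- env.hold(seconds).
- env.ik(position, orientation): joint angles nearest the present ones, or None.
- env.read_state(): the state.
- viewer.camera(name): name is "scene" or "top"; returns the picture (420x560x3 uint8, blue, green, red); there is no depth.
- viewer.camera_params(name): a dict with "fx", "fy", "cx", "cy" (pixels), "dist" ([k1, k2, p1, p2, k3] as OpenCV has them; the pictures are not rectified), "pose" (4x4, takes a point from camera to world coordinates). Camera axes: x right, y up, looking along -z (the intrinsics and any distortion apply to the point x, -y, -z); pixel columns grow to the right and rows downward; lengths in mm; the calibration is good to about 2 mm. A picture is of the moment at which its call begins. camera_params takes no time and is no camera call.
A pose or a line that the arm cannot do raises env.IKError and nothing moves.
- workorder.sign_off(): hands the job in; it is judged then, once.
The state is a dict: "time_s": time; "qpos": joint angles; "dq": joint speeds; "tau": joint torques, N m; "tool_pos": TCP position; "orientation": TCP orientation; "force": force on the tool from outside, world axes, zero at the start; "wrist_torque": the same for the moment, N m; "width": finger opening in mm; "grip_force": force on a finger pad.
Only numpy, scipy, OpenCV 4.12 (cv2) and the standard library are available. Lean on these libraries where they do the work, as an engineer would, in place of code of your own. Each camera call takes 0.05 s, during which the arm holds its last target. There are 200 camera calls.

## Working session

There is one attempt and no reset: what is moved stays moved. The work goes in short steps, each a Python script; the robot and the scene stay as the last script left them, time stands still between calls to the robot, and variables do not carry over. Pictures are saved under pics/ and viewed, at most 10 in all, crops included, and the job is handed in when it is done.

```bash
ls; mkdir -p pics; python3 - <<'E'
from station import env, set_gripper, viewer, workorder
import cv2
for n in("scene","top"):
    cv2.imwrite(f"pics/{n}0.png",viewer.camera(n)); p=viewer.camera_params(n); print(n,p)
print(env.read_state())
E
```

```text
pics
scene {'fx': 428.9790052386668, 'fy': 428.9790052386668, 'cx': 284.0958943380087, 'cy': 204.2772811110324, 'dist': array([-0.03548359,  0.        ,  0.        ,  0.        ,  0.        ]), 'pose': array([[ 2.00625502e-01, -5.60795451e-01,  8.03279447e-01,
         1.33830271e+03],
       [ 9.79491212e-01,  1.30401069e-01, -1.53598589e-01,
        -1.43826844e+02],
       [-1.86111088e-02,  8.17620954e-01,  5.75455996e-01,
         6.05360372e+02],
       [ 0.00000000e+00,  0.00000000e+00,  0.00000000e+00,
         1.00000000e+00]])}
top {'fx': 402.0944855652411, 'fy': 402.0944855652411, 'cx': 277.72664921949035, 'cy': 200.38713160867206, 'dist': array([0.03708255, 0.        , 0.        , 0.        , 0.        ]), 'pose': array([[ 1.67090244e-02,  9.86570463e-01, -1.62479321e-01,
         4.37821851e+02],
       [-9.99832606e-01,  1.76980104e-02,  4.64124867e-03,
         6.34572377e+00],
       [ 7.45447958e-03,  1.62374572e-01,  9.86701033e-01,
         7.76566367e+02],
       [ 0.00000000e+00,  0.00000000e+00,  0.00000000e+00,
         1.00000000e+00]])}
{'time_s': 0.1, 'qpos': array([-1.26498577e+00,  4.23733269e-01,  1.63060983e+00,  6.90180326e-06,
        1.08860806e+00, -1.89672226e-02]), 'dq': array([-0.00021499, -0.00071917, -0.00251722,  0.00120386,  0.00056921,
        0.00057377]), 'tau': array([-2.06833480e-03, -5.45613456e+01, -2.74324197e+01,  6.45256997e-02,
        1.88631151e-02, -3.10289317e-05]), 'tool_pos': array([ 199.36246033, -591.93382486,  302.00028445]), 'orientation': array([ 9.86843904e-01,  1.61674510e-01, -9.40610914e-05, -6.72716482e-04]), 'force': array([-0.38786863, -0.3887131 ,  0.67053178]), 'wrist_torque': array([-0.02313944,  0.05056488, -0.04823613]), 'grip_force': 0.0, 'width': 87.98602733348807}
```

View pics/scene0.png

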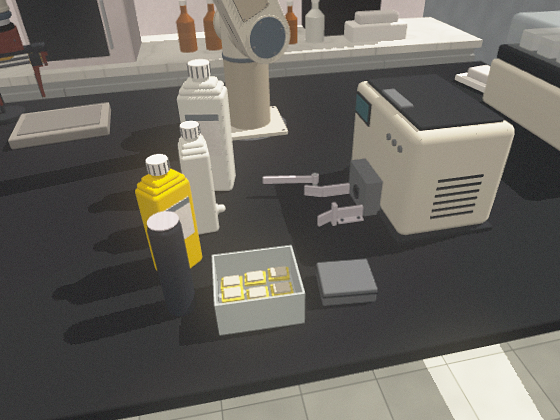

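View pics/top0.png

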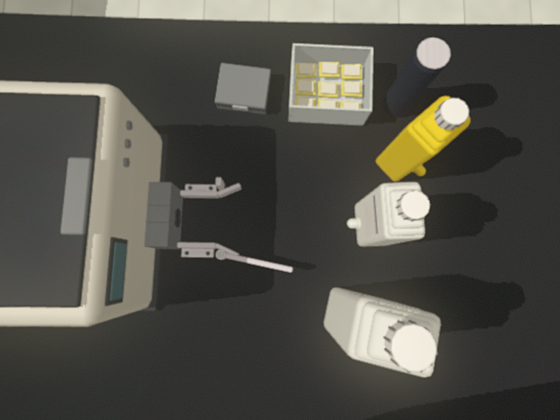

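Candidates for the bottle are yellow (scene 158,165), small off-white (190,130; top 414,206) and large off-white (199,70; top 412,348). The small off-white one fits the description. It has to go towards the left of the top view, into the bay at about (200,220). The gate reaches from its hinge at (222,255) to (292,269). Next I take close crops.

```bash
python3 - <<'E'
import cv2
t=cv2.imread("pics/top0.png"); s=cv2.imread("pics/scene0.png")
def crop(im,x0,y0,w,h,k,n):
    c=cv2.resize(im[y0:y0+h,x0:x0+w],None,fx=k,fy=k,interpolation=cv2.INTER_CUBIC)
    for x in range((x0//20+1)*20,x0+w,20):
        cv2.line(c,(int((x-x0)*k),0),(int((x-x0)*k),6),(0,255,0),1);cv2.putText(c,str(x),(int((x-x0)*k)-10,16),0,.35,(0,255,0))
    for y in range((y0//20+1)*20,y0+h,20):
        cv2.line(c,(0,int((y-y0)*k)),(6,int((y-y0)*k)),(0,255,0),1);cv2.putText(c,str(y),(8,int((y-y0)*k)+4),0,.35,(0,255,0))
    cv2.imwrite(n,c)
crop(t,140,80,340,250,2.35,"pics/tc.png")
crop(s,130,110,260,190,3,"pics/sc.png")
E
```

```text
(no output)
```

View pics/tc.png

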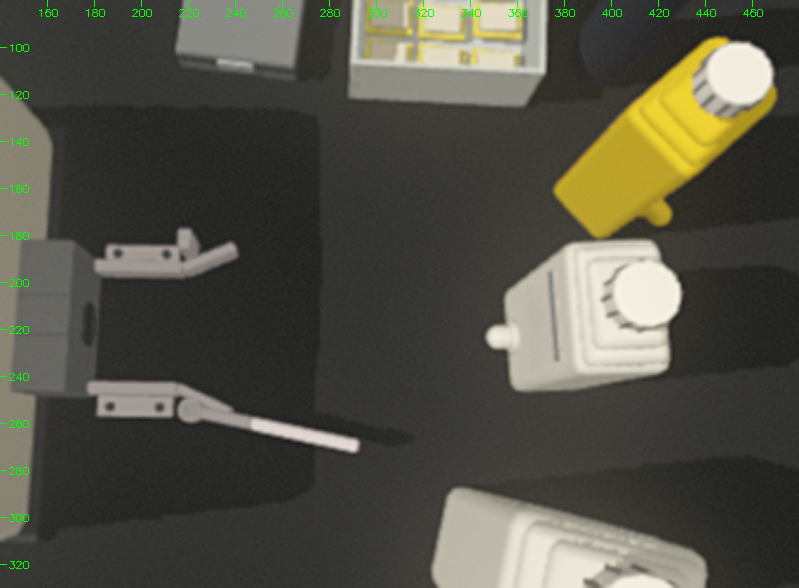

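View pics/sc.png

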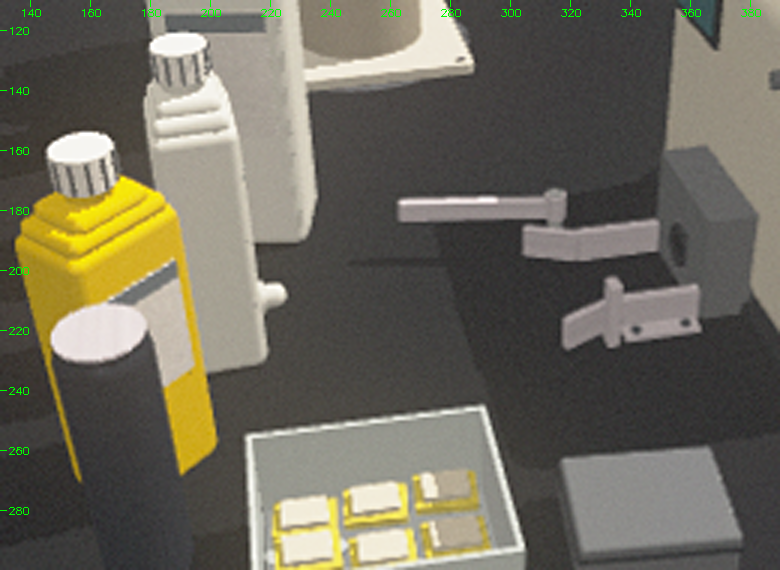

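The crops confirm the choice: the small off-white bottle has its spigot towards the bay. Spigot tip is top (347,223) and scene (225,208); hinge top is (221,254) and (315,174); gate tip is (292,270) and (263,177). Next I triangulate these points.

```bash
cat > h.py <<'E'
import numpy as np, cv2
from station import env, set_gripper, viewer, workorder
def ray(n,px):
    p=viewer.camera_params(n);K=np.array([[p['fx'],0,p['cx']],[0,p['fy'],p['cy']],[0,0,1]])
    u=cv2.undistortPoints(np.array([[px]],float),K,np.array(p['dist']))[0,0]
    d=p['pose'][:3,:3]@np.array([u[0],-u[1],-1]);return p['pose'][:3,3],d/np.linalg.norm(d)
def onz(n,px,z):
    o,d=ray(n,px);return (o+d*(z-o[2])/d[2])
def tri(pt,ps):
    (a,d),(b,e)=ray("top",pt),ray("scene",ps)
    s=np.linalg.lstsq(np.c_[d,-e],b-a,rcond=None)[0];p,q=a+d*s[0],b+e*s[1]
    return (p+q)/2,np.linalg.norm(p-q)
E
python3 - <<'E'
from h import *
np.set_printoptions(precision=1,suppress=True)
T=lambda x,y:(140+x/2.35,80+y/2.35)
S=lambda x,y:(130+x/3,110+y/3)
for n,a,b in[("hinge",(190,410),(555,193)),("gtip",(357,446),(400,200)),("spig",(487,337),(286,293)),("cap",(648,292),(180,42)),("latch",(184,234),(613,281)),
 ("ycap",(740,73),(82,142)),("bigcap",None,None)]:
    if a: print(n,*tri(T(*a),S(*b)))
print("bigcap",*tri((412,348),(199,67)), "can",*tri((434,52),S(98,332)))
for n,a,z in[("railU0",(97,272),28),("railU1",(187,274),28),("railL0",(88,384),28),("railL1",(178,384),28),("leadU",(237,248),28),("leadL",(232,409),28),("blkU",(72,240),92),("blkL",(64,392),92),
 ("bfU",(505,290),0),("bfL",(513,388),0),("sfU",(572,245),200),("sfL",(580,375),200),("sbU",(658,243),200),("sbL",(668,372),200),
 ("yel front1",(555,190),0),("yel2",(600,237),0),("yspig",(660,213),40),("big bl",(432,575),0),("big fl",(450,490),0)]:
    print(n,onz("top",T(*a),z)[:2])
for n,a in[("bot front L",(265,360)),("yel right bottom",(215,440)),("yel low",(180,475)),("big right",(300,240)),("gtip z52",None)]:
    if a:print(n,onz("scene",S(*a),0)[:2])
E
```

```text
hinge [457.8 103.4  52.7] 1.677224939799106
gtip [433.  -23.1  49.1] 2.7786051656626904
spig [ 519.5 -126.4   31.5] 1.5110879332591503
cap [ 523.  -177.5  248.3] 3.511094044332807
latch [593.3 112.4  55.1] 0.13678077753497772
ycap [ 652.9 -235.6  249.8] 2.0913571771214126
bigcap [ 352.5 -145.2  308.6] 3.4786905434289115 can [ 769.2 -232.5  197.6] 1.68440324465906
railU0 [566.7 184.6]
railU1 [566.4 112.6]
railL0 [477.3 186.5]
railL1 [478.4 116.1]
leadU [588.4  73.2]
leadL [459.6  73. ]
blkU [579.2 188.9]
blkL [468.  187.9]
bfU [ 562.4 -148.3]
bfL [ 481.4 -153.5]
sfU [ 559.4 -150.4]
sfL [ 478.8 -153.2]
sbU [ 561.6 -203.7]
sbL [ 481.7 -206.4]
yel front1 [ 648.9 -191.7]
yel2 [ 608.9 -228.4]
yspig [ 620.5 -264.5]
big bl [333.3 -86.8]
big fl [ 399.1 -101.5]
bot front L [ 558.9 -148.2]
yel right bottom [ 641.6 -189.7]
yel low [ 672.1 -214.8]
big right [ 398.7 -105.7]
```

```bash
cat >> h.py <<'E'
from scipy.spatial.transform import Rotation as Ro
np.set_printoptions(precision=2,suppress=True)
YAW=0.006; A=np.array([-np.sin(YAW),np.cos(YAW),0]); O=np.array([523.,150,0]); B=np.array([-A[1],A[0],0])  # dock x, dock y axes, origin
TILT=np.radians(30); tz=np.sin(TILT)*A+np.array([0,0,-np.cos(TILT)]); ty=-B; tx=np.cross(ty,tz)
Q=Ro.from_matrix(np.c_[tx,ty,tz]).as_quat()
def D(x,y,z): # TCP for fingertip centre at dock coordinates
    return O+A*x+B*y+np.array([0,0,z])-80*tz
def st():
    s=env.read_state(); tip=s['tool_pos']+80*Ro.from_quat(s['orientation']).as_matrix()[:,2]-O
    return s['time_s'],np.array([tip@A,tip@B,tip[2]]),s['force']@A,s['force']
E
python3 - <<'E'
from h import *
for p in[(-382,13,300),(-382,13,18),(-180,0,18),(-30,0,18),(-120,160,150),(-120,160,38),(-60,-40,38)]:
    print(p,env.ik(D(*p),Q))
E
```

```text
(-382, 13, 300) [-0.66  0.41  1.56  0.4   1.52 -0.76]
(-382, 13, 18) [-0.66  0.78  1.68  0.46  1.07 -0.97]
(-180, 0, 18) [-0.36  0.71  1.88  0.66  0.87 -0.87]
(-30, 0, 18) [-0.09  0.69  1.95  0.82  0.75 -0.78]
(-120, 160, 150) [-0.36  0.28  2.22  0.61  0.94 -0.81]
(-120, 160, 38) [-0.36  0.56  2.25  0.8   0.71 -1.08]
(-60, -40, 38) [-0.13  0.68  1.85  0.73  0.83 -0.71]
```

```bash
python3 - <<'E'
from h import *
set_gripper(30)
env.reach(D(-385,16,300),Q); print(st())
print(env.move_l(D(-385,16,18),rate=120,f_stop=8),st())
print(env.move_l(D(-355,16,18),rate=40,f_stop=20),st())
print(env.move_l(D(-320,16,18),rate=40,f_stop=20),st())
cv2.imwrite("pics/a.png",np.hstack([viewer.camera("top")[120:320,130:530],viewer.camera("scene")[60:260,130:530]]))
E
```

```text
(2.825, array([-385.71,   16.4 ,  299.81]), np.float64(-0.27791920427981065), array([-0.22, -0.28,  0.65]))
False (5.325, array([-385.16,   15.75,   18.43]), np.float64(0.6758792588658127), array([0.36, 0.68, 0.2 ]))
False (6.225, array([-354.84,   15.94,   18.04]), np.float64(-0.8770912099185337), array([-0.03, -0.88, -0.4 ]))
False (7.25, array([-319.59,   16.21,   18.  ]), np.float64(-1.1859857812743053), array([ 0.3 , -1.18,  0.22]))
```

View pics/a.png

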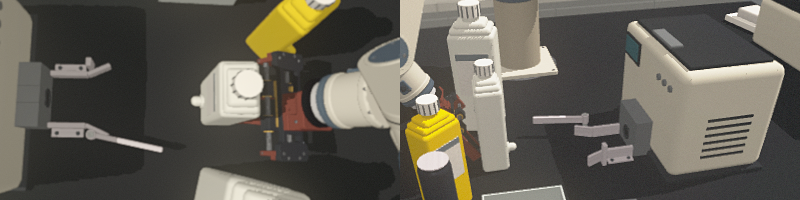

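The bottle is sliding upright and has squared up at top (232,83 in the crop); the gripper clears the yellow bottle. I carry on to the mouth, then recentre.

```bash
python3 - <<'E'
from h import *
print(env.move_l(D(-160,16,18),rate=60,f_stop=20),st())
print(env.move_l(D(-170,16,18),rate=40),st())
print(env.move_l(D(-170,0,18),rate=40),st())
t=viewer.camera("top")[120:300,150:420]
cv2.imwrite("pics/b.png",cv2.resize(t,None,fx=2.9,fy=2.9,interpolation=cv2.INTER_CUBIC))
E
```

```text
False (10.1667, array([-160.09,   16.  ,   17.98]), np.float64(-2.6833728796976217), array([-0.3 , -2.69,  0.48]))
False (10.5667, array([-170.12,   16.09,   18.02]), np.float64(0.26129751230848064), array([ 0.27,  0.26, -0.2 ]))
False (11.1167, array([-169.87,   -0.05,   17.94]), np.float64(-0.0018750804550436758), array([-0.98, -0.01, -0.42]))
```

View pics/b.png

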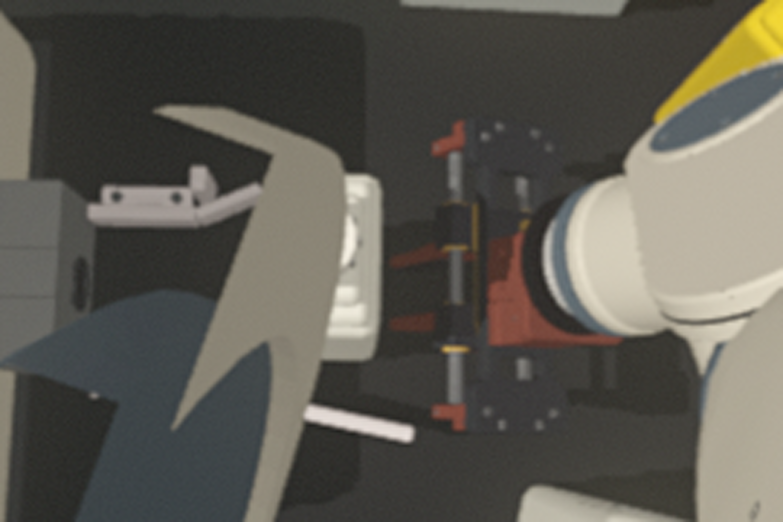

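The elbow covers part of the top view. The bottle's rear shoulder edge shows from crop (382,178) to (377,358), with the fingers behind it. I check lateral position and yaw from that.

```bash
python3 - <<'E'
from h import *
for a in[(382,178),(377,358)]:
    p=onz("top",(150+a[0]/2.9,120+a[1]/2.9),200)-O; print(p@A,p@B)
def poll(x,rate,fs):
    r=env.move_l(D(x,0,18),rate=rate,f_stop=fs); t,p,f,F=st(); print(r,round(t,2),p,F); return r
for x in(-148,-130,-110): 
    if poll(x,40,14):break
E
```

```text
-151.97463197717454 -37.16800670657183
-150.3346332553573 53.36927182544705
False 11.87 [-147.63    0.1    18.06] [ 0.37  0.11 -0.32]
False 12.47 [-129.65    0.12   18.04] [ 0.77 -1.47  0.66]
False 13.12 [-109.64    0.21   18.  ] [ 0.16 -1.21 -0.42]
```

```bash
python3 - <<'E'
from h import *
for x in(-100,-90,-80,-70,-62):
    r=env.move_l(D(x,0,18),rate=20,f_stop=12); t,p,f,F=st(); print(r,round(t,2),p,F)
    if r:break
E
```

```text
False 13.77 [-99.81   0.03  18.02] [ 1.03 -2.51 -0.01]
False 14.42 [-89.77  -0.06  18.04] [ 0.87 -2.39  0.29]
False 15.07 [-79.86  -0.05  18.03] [ 1.42 -2.22 -0.57]
False 15.72 [-69.93  -0.03  18.02] [ 1.62 -3.15 -0.01]
False 16.27 [-61.95  -0.04  18.02] [ 1.38 -3.1   0.06]
```

```bash
python3 - <<'E'
from h import *
for i in range(4):
    f0=-st()[2]; r=env.move_l(D(-58+8*i,0,18),rate=8,f_stop=11-f0); t,p,f,F=st(); print(r,round(f0,2),round(t,2),p,F)
    if r:break
for i in range(3): env.hold(.1); print(st()[1:])
E
```

```text
False 3.11 16.92 [-58.18  -0.11  18.01] [ 1.85 -4.8   1.14]
False 4.81 18.07 [-50.57  -0.21  17.96] [ 1.97 -7.19  2.27]
True 7.2 18.71 [-46.55  -0.38  17.76] [-0.09 -3.55  2.52]
(array([-46.64,  -0.44,  17.71]), np.float64(-3.3092409314937186), array([-1.23, -3.32,  2.67]))
(array([-46.68,  -0.53,  17.61]), np.float64(-1.6957225836952883), array([-0.72, -1.7 ,  2.11]))
(array([-46.73,  -0.59,  17.52]), np.float64(-1.9078574625244307), array([-1.04, -1.91,  1.24]))
```

```bash
python3 - <<'E'
from h import *
for i in range(5):
    f0=-st()[2]; x=st()[1][0]; r=env.move_l(D(x+3,0,18),rate=6,f_stop=14.5-f0); t,p,f,F=st(); print(r,round(f0,2),round(t,2),p,F)
    if r:break
for i in range(3): env.hold(.1); print(st()[1:])
E
```

```text
True 1.91 19.44 [-46.46  -0.69  17.31] [-0.55 -4.56  3.83]
(array([-46.5 ,  -0.71,  17.3 ]), np.float64(-3.70194404408426), array([-0.14, -3.7 ,  3.06]))
(array([-46.49,  -0.69,  17.28]), np.float64(-3.3538458576925474), array([-0.42, -3.36,  2.31]))
(array([-46.49,  -0.65,  17.24]), np.float64(-4.238242600682576), array([-0.15, -4.24,  3.92]))
```

```bash
python3 - <<'E'
from h import *
x=-46.3
for i in range(16):
    f0=-st()[2]
    r=env.move_l(D(x,0,17.5),rate=6,f_stop=max(19-f0,1)); env.hold(.05)
    t,p,f,F=st(); print(r,round(x,2),round(f0,2),round(t,2),p,F)
    if r or -f>15.5: break
    x+=.4
for i in range(6): env.hold(.1); print(st()[1:])
E
```

```text
False -46.3 4.24 20.04 [-46.7   -0.51  17.24] [ 0.64 -1.96  2.39]
False -45.9 1.97 20.34 [-46.49  -0.53  17.29] [ 0.92 -3.96  2.23]
False -45.5 3.96 20.64 [-46.37  -0.55  17.26] [ 0.59 -7.54  2.61]
False -45.1 7.55 20.94 [-46.27  -0.56  17.22] [-0.   -9.11  4.15]
False -44.7 9.11 21.24 [-46.2   -0.62  17.23] [  0.28 -10.59   4.23]
False -44.3 10.59 21.54 [-46.1   -0.71  17.25] [  0.03 -13.64   5.  ]
False -43.9 13.64 21.84 [-45.97  -0.7   17.24] [ -1.96 -15.6    5.67]
(array([-45.97,  -0.67,  17.21]), np.float64(-15.971666153757235), array([ -0.96, -15.98,   6.64]))
(array([-45.97,  -0.66,  17.21]), np.float64(-16.300556305693945), array([ -0.85, -16.31,   5.6 ]))
(array([-45.97,  -0.69,  17.21]), np.float64(-15.834299169681147), array([ -1.48, -15.84,   6.72]))
(array([-45.97,  -0.7 ,  17.24]), np.float64(-15.36566411578805), array([ -0.97, -15.37,   6.35]))
(array([-46.01,  -0.68,  17.19]), np.float64(-16.19349906049788), array([ -0.38, -16.2 ,   6.72]))
(array([-46.  ,  -0.7 ,  17.22]), np.float64(-15.673498014630159), array([ -1.33, -15.68,   6.62]))
```

```bash
python3 - <<'E'
from h import *
print(env.move_l(D(-43.55,0,17.5),rate=6,f_stop=4)); 
for i in range(5): env.hold(.12); print(st()[1:3])
im=viewer.camera("scene")[100:260,200:400]
cv2.imwrite("pics/c.png",cv2.resize(im,None,fx=3.7,fy=3.7,interpolation=cv2.INTER_CUBIC))
t=viewer.camera("top")[120:300,130:400]
cv2.imwrite("pics/d.png",cv2.resize(t,None,fx=2.9,fy=2.9,interpolation=cv2.INTER_CUBIC))
E
```

```text
False
(array([-45.88,  -0.71,  17.21]), np.float64(-17.46588577777924))
(array([-45.88,  -0.75,  17.23]), np.float64(-17.164946340704276))
(array([-45.88,  -0.72,  17.22]), np.float64(-17.02337268965583))
(array([-45.91,  -0.73,  17.21]), np.float64(-17.381646384187384))
(array([-45.89,  -0.73,  17.22]), np.float64(-16.973642364988613))
```

View pics/c.png

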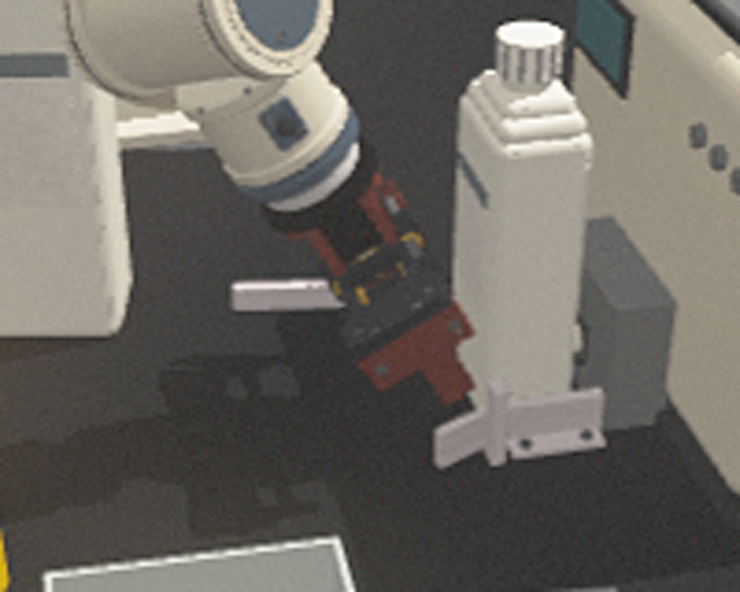

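View pics/d.png

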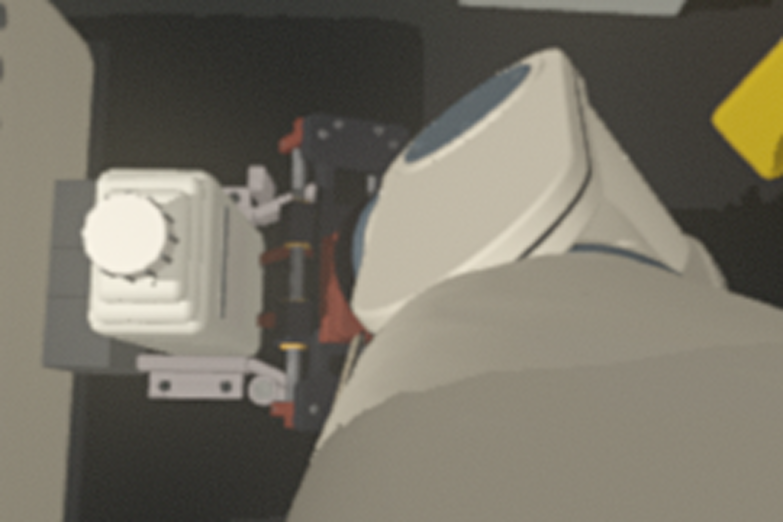

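The bottle stands upright in the bay, pressed home with about 17 N. Its centre is near dock x = -8, about 8 mm of the spigot is inside the socket, and the gate is still open. Next I release and swing the gate.

```bash
cat >> h.py <<'E'
QV=Ro.from_matrix(np.c_[A,-B,[0,0,-1]]).as_quat()
def V(x,y,z): return O+A*x+B*y+np.array([0,0,z+80.])
E
python3 - <<'E'
from h import *
c,e=tri((173.4,200.7),(343.2,108.6)); c=c-O; print("cap dock",c@A,c@B,c[2],e)
for p in[(-130,0,200),(-130,122,200),(-130,122,28),(-130,30,28)]: print(env.ik(V(*p),QV))
set_gr=None
env.move_l(D(-60,0,18),rate=60); env.move_l(D(-130,0,18),rate=120); env.move_l(D(-130,0,150),rate=150)
set_gripper(0)
env.move_l(V(-130,0,200),rot=QV,rate=150)
env.move_l(V(-130,122,200),rate=150)
print(env.move_l(V(-130,122,28),rate=150,f_stop=8),st())
E
```

```text
cap dock -6.69483523849733 0.7304685594664234 247.24410497275437 1.8159027574369317
[ 0.02  0.31  1.87 -0.    0.97  0.01]
[ 0.02  0.12  2.12 -0.    0.9   0.01]
[ 0.02  0.49  2.21 -0.    0.44  0.01]
[ 0.02  0.56  2.02 -0.    0.56  0.01]
False (29.1583, array([-129.98,  121.52,   28.43]), np.float64(-0.3123523332678669), array([ 0.07, -0.31,  0.15]))
```

Cap centre is at dock (-6.7, 0.7, 247), so the bottle is home and upright. Now the gate.

```bash
python3 - <<'E'
from h import *
print(env.move_l(V(-130,30,28),rate=80,f_stop=12),st())
env.move_l(V(-165,45,28),rate=100); env.move_l(V(-180,30,130),rate=150)
env.move_l(D(-185,0,130),rot=Q,rate=150)
print(env.move_l(D(-185,0,38),rate=120,f_stop=8),st())
t=np.hstack([viewer.camera("top")[120:320,130:400],viewer.camera("scene")[100:300,170:400]])
cv2.imwrite("pics/e.png",cv2.resize(t,None,fx=1.6,fy=1.6))
E
```

```text
False (30.4583, array([-130.  ,   30.36,   27.99]), np.float64(-0.31173201979583626), array([ 0.17, -0.31, -0.42]))
False (33.5667, array([-185.03,   -0.37,   38.41]), np.float64(-0.2735547151736224), array([-0.53, -0.28,  0.46]))
```

View pics/e.png

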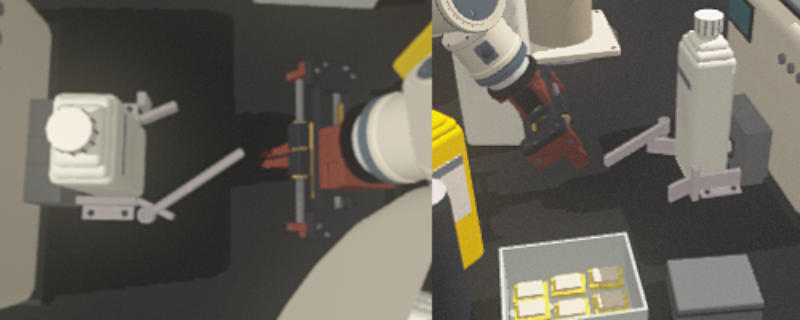

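The gate has swung to about 0.95 rad, with its tip at crop (241,152) just ahead of the fingers at (265,158). I push it shut.

```bash
python3 - <<'E'
from h import *
for p,fs in[((-175,10,38),12),((-110,5,38),12),((-75,-25,38),12),((-60,-28,38),6)]:
    print(env.move_l(D(*p),rate=60 if p[0]<-62 else 20,f_stop=fs),st())
t=np.hstack([viewer.camera("top")[120:320,130:400],viewer.camera("scene")[100:300,170:400]])
cv2.imwrite("pics/f.png",cv2.resize(t,None,fx=1.6,fy=1.6))
env.move_l(D(-130,-20,45),rate=100); env.move_l(D(-150,-10,150),rate=120)
t=np.hstack([viewer.camera("top")[120:320,130:400],viewer.camera("scene")[100:300,170:400]])
cv2.imwrite("pics/g.png",cv2.resize(t,None,fx=1.6,fy=1.6)); print(st())
E
```

```text
False (34.05, array([-174.62,   10.39,   38.21]), np.float64(0.017343251497439042), array([ 0.33,  0.02, -0.86]))
False (35.2833, array([-110.17,    5.  ,   38.  ]), np.float64(-0.362928987429001), array([ 0.81, -0.36, -0.63]))
False (36.2, array([-74.98, -24.93,  38.  ]), np.float64(0.5623444149028017), array([0.33, 0.56, 0.33]))
True (36.9167, array([-60.93, -27.66,  37.68]), np.float64(-3.6407493670978774), array([-0.87, -3.65,  2.97]))
(39.0083, array([-149.78,   -9.44,  149.17]), np.float64(0.3141225013710474), array([-0.38,  0.31,  0.76]))
```

View pics/g.png

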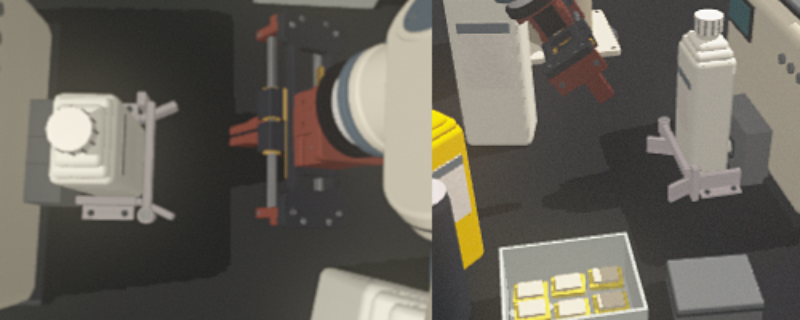

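The gate is shut across the mouth, from hinge (147,214) to latch (147,97) in the crop. The stop was felt at -61, the bottle is upright, and the arm is clear of everything.

```bash
python3 -c "
from h import *
env.hold(.3); print(workorder.sign_off())"
```

```text
the job is handed in; nothing more can be done
None
```

The bottle was slid upright into the bay and pressed home with about 17 N at the hand (asked for about 18 N), the gate is shut behind it, and the job was handed in at about 39 s; no verdict was returned.

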